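# Lock the board carrier into the test dock

## Robot

A 6-joint arm with a two-finger parallel gripper is mounted at the origin on the work surface. World frame = base frame: x ahead of the robot, y to its left, z up, the work surface at z = 0. Lengths are in mm, angles in rad, forces in N, time in s.
With the tool pointing down it reaches from about 225 to 725 mm from the base axis. Payload 3.1 kg.
Tool frame: the origin (TCP) lies at the centre of the arm's flange, where the gripper is bolted on; the fingertips stand 173 mm ahead of it and the grasp point (between the pads) lies 155 mm ahead of it (r.grasp_offset is the z of the grasp point in the tool frame, in mm); z points along the fingers, y is the line along which they close (so a half turn about z gives the same grasp; the last joint's range is limited). The gripper opens to 85 mm and grips with 20 to 120 N. Pads are 22 mm wide; open, the fingers measure 114 mm over their backs; the gripper's body (76 mm by 85 mm) begins 54 mm behind the grasp point. The pads swing forward as they close: fully open they stand 13 mm farther back than shut.
Start: joints at [-1.291, 0.048, 0.099, 1.622, 0, 1.443], TCP at [208.195, -481.947, 404.712] pointing down, gripper open.
Joint ranges: [-2.91, 2.91], [-0.99, 1.94], [-1.21, 1.42], [-2.12, 2.29], [-1.49, 1.47], [-3.14, 3.14]. Speed limits (rad/s): [2.79, 2.79, 3.14, 3.14, 3.14, 3.14].

## Interface

Orientations are given as a unit quaternion [w, x, y, z].
In Python, from station import r gives the robot as it stands.
- The arm moves only by the tool apply_moves, never from a script. Its argument "steps" is one flat list of numbers, 7 for each row, row after row: the shift along the world's x, y, z in m, then the turn, a rotation vector about the world's x, y, z in degrees, then the opening, from -1 (shut) to 1 (fully open). In form: [tx, ty, tz, wx, wy, wz, jaw, tx, ty, tz, wx, wy, wz, jaw, ...]. A call has 1 to 10 rows; each row is the pose to reach, as a shift and turn from the pose commanded when the call began; what a row does not reach only later rows make up. A row lasts 1/12 s, in which the tool goes at most 41.7 mm and 7.16 degrees, less where a joint would pass 70% of its speed; a pose out of reach is approached as far as the arm can. A call with a gripper value outside its range is refused whole. The fingers move at their own pace and stop on an object; the grip force is fixed at half the most. Time passes only in rows, so rows that repeat a pose let the fingers close. It gives the time, the measured TCP pose, the force, the opening and the grip force at its end, in the units of the state.
- r.get_state(): the state, without advancing time (a new reading comes with each control period).
- r.snapshot(name): name is "scene" or "top"; returns (picture, depth): 384x512x3 uint8, red, green, blue; 384x512 float32, mm along the optical axis (not along the pixel's ray), 0 where there is no reading.
- r.calibration(name): a dict with "mtx" (3x3 intrinsics, pixels), "world_to_cam" (4x4, takes a point from world to camera coordinates). Camera axes: x right, y up, looking along -z (the intrinsics and any distortion apply to the point x, -y, -z); pixel columns grow to the right and rows downward; lengths in mm; the calibration is good to about 2 mm. A picture is of the moment at which its call begins. calibration takes no time and is no camera call.
- r.finish_job(): hands the job in; it is judged then, once.
The state is a dict: "clock": time; "joints": joint angles; "joint_velocities": joint speeds; "effort": joint torques, N m; "tcp_pos": TCP position; "eef_rot": TCP orientation; "wrist_force": force on the tool from outside, world axes, zero at the start; "moment": the same for the moment, N m; "finger_gap": finger opening in mm; "grasp_force": force on a finger pad.
Only numpy, scipy, OpenCV 4.12 (cv2) and the standard library are available. Lean on these libraries where they do the work, as an engineer would, in place of code of your own. Each camera call takes 0.05 s, during which the arm holds its last target. There are 200 camera calls.

## Task

Push the black board carrier, brass-edged nose first, all the way into the blue test dock. Then knock the dock's two sprung locking pins fully down with brisk blows of the mallet (not a slow press, and never with the fingers), the red one home first and then the blue, without hitting the carrier with the mallet. Stand the mallet back on its blue mat on its striking face, and leave everything else on the bench where it is.

Things in the scene. Friction and masses are not known exactly. Their poses are not given: they have to be found in the camera images.
- dock: Fixed test dock. Origin on the table, midway between the two pins; +x is the way the carrier goes in, the mouth faces -x, z up. A blue bridge (36 mm along x, 132 mm along y) spans the channel at x = 0: underside 40 mm, top 58 mm above the table. A grey stop block, 34 mm high, has its face at x = +41 mm. Red pin at x = 0, y = +32 mm, blue at y = -32 mm.
- dock_mouth (a point): Middle of the dock's mouth on the table, at x = -85 mm of the dock; axes as the dock's. Two aluminium side rails, 20 mm high, leave a channel 104 mm wide, from 30 mm inside this point on to the stop block; flared guides widen it to about 150 mm here.
- carrier: Loose black plastic carrier with a green circuit board on top, 140 mm along x, 100 along y, 24 high (29 over the chips), 0.35 kg, lying flat; too wide to grip, made to be pushed. Origin at the centre of its underside; the nose with the brass contact edge is at +x. Home against the stop block, its origin is at x = -29, y = 0 mm of the dock, with equal yaw, its rear edge 99 mm before the pins.
- carrier_slot (a point): Centre of the floor (6 mm above the table) of the carrier's cross slot, which is 22 mm long, 88 mm wide, 18 mm deep and open upward, 29 mm ahead of the carrier's origin; both pins drop into it once the carrier is home.
- mallet: Loose mallet, 0.32 kg: steel head with orange faces, 42 mm in diameter and 62 mm tall, standing upright on its striking face. Origin at the centre of that lower face; z up; the level wooden handle points to -x, from x = -18 to -136 mm, 20 mm wide, 18 mm high, its axis 34 mm above the face. It balances about 10 mm from the head's axis.
- mallet_grip (a point): Point on the axis of the mallet's handle at which to grip it from above, 55 mm from the head's axis, 34 mm above the striking face; axes as the mallet's.
- mat: Fixed blue fabric mat, 150 x 150 mm, 5 mm thick, on which the mallet stands at the start. Origin at the centre of its underside, on the table.
- red_pin: Red-capped locking pin in the dock: steel, 12 mm diameter, with a cap of 26 mm diameter, 8 mm thick. Slides straight down 26 mm; a spring pushes it up, a friction sleeve keeps it where it is left; it takes about 7 N. Its origin is on its axis, at the table's surface when fully up, 26 mm below when fully down. It starts 0 to 4 mm down.
- blue_pin: Blue-capped locking pin, the same, at the dock's y = -32 mm.
- red_pin_cap (a point): Centre of the top of the red cap: 92 mm above the table when fully up, 66 mm when fully down (cap resting on the bridge).
- blue_pin_cap (a point): Centre of the top of the blue cap: 92 mm above the table when fully up, 66 mm when fully down.
- spray_can: Bystander, leave alone: blue spray can, 52 mm diameter, 150 mm tall; origin at the centre of its underside
- solder_spool: Bystander, leave alone: aluminium solder spool, 60 mm diameter, 46 mm tall; origin at the centre of its underside
- phone: Bystander, leave alone: white smartphone lying flat, 140 x 70 x 8 mm; origin at the centre of its underside
- screwdriver: Bystander, leave alone: red-handled screwdriver lying flat, 180 mm long; origin at the centre of its underside
- battery_pack: Bystander, leave alone: black laptop battery pack lying flat, 200 x 50 x 20 mm; origin at the centre of its underside
- multimeter: Bystander, leave alone: red multimeter lying flat, 150 x 76 x 36 mm; origin at the centre of its underside
- flux_jar: Bystander, leave alone: amber flux jar, 40 mm diameter, 45 mm tall; origin at the centre of its underside
- glasses_case: Bystander, leave alone: tan glasses case, 150 x 60 x 38 mm; origin at the centre of its underside
There are look-alikes about, which are no part of the job. There is more than one size of the mat; the one meant has the size given above.

How it is judged:
By the outcome, as a careful person would: the job done as asked, in the order asked, and still so for the second after the job is handed in, with the robot touching nothing.
It also fails if it takes over 72 s, if anything falls off the work surface, if the arm or the gripper's body presses on something with over 40 N, if the wrist force passes 120 N, or if a joint passes its speed limit or range.

## Working session

There is one attempt and no reset: what is moved stays moved. The work goes in short steps, Python scripts to look and compute and a tool call to move; the robot and the scene stay as the last step left them, time stands still between calls to the robot, and variables do not carry over. Pictures are saved under pics/ and viewed, at most 10 in all, crops included, and the job is handed in when it is done.

Besides the shell and the picture viewer there is one more tool, called after ">>>" as name(argument=value, ...) on one line, values as JSON. apply_moves: Moves the arm, as the interface text tells. Its arguments: {"type":"object","properties":{"steps":{"type":"array","items":{"type":"number"}}},"required":["steps"]}

```bash
ls; mkdir -p pics
cat > h.py <<'E'
import numpy as np, cv2
from station import r
def snap(n):
    p,d=r.snapshot(n); return p.copy(),d.copy()
def cloud(n,d):
    c=r.calibration(n);K=np.array(c["mtx"]);T=np.linalg.inv(np.array(c["world_to_cam"]))
    v,u=np.mgrid[:d.shape[0],:d.shape[1]]
    P=np.stack([(u-K[0,2])/K[0,0]*d,-(v-K[1,2])/K[1,1]*d,-d,np.ones_like(d)],-1)
    W=P@T.T; W=W[...,:3]; W[d<=0]=np.nan; return W
def ray(n,u,v,z):
    c=r.calibration(n);K=np.array(c["mtx"]);T=np.linalg.inv(np.array(c["world_to_cam"]))
    q=T[:3,:3]@np.array([(u-K[0,2])/K[0,0],-(v-K[1,2])/K[1,1],-1]);o=T[:3,3]
    return o+q*(z-o[2])/q[2]
E
python3 - <<'E'
from h import *
for n in("scene","top"):
    p,d=snap(n); cv2.imwrite(f"pics/{n}0.png",cv2.resize(p[...,::-1],(800,600),interpolation=cv2.INTER_CUBIC)); np.savez(f"{n}0.npz",p=p,d=d)
    c=r.calibration(n); print(c)
print(r.get_state())
E
```

```text
pics
{'mtx': array([[498.47304911,   0.        , 264.65073104],
       [  0.        , 498.47304911, 188.64724653],
       [  0.        ,   0.        ,   1.        ]]), 'world_to_cam': array([[-5.08687009e-01,  8.60944400e-01, -3.50258812e-03,
         2.71347106e+02],
       [-6.31541139e-01, -3.70373452e-01,  6.81160257e-01,
         2.64586059e+02],
       [ 5.85143843e-01,  3.48709402e-01,  7.32125970e-01,
        -1.64076980e+03],
       [ 0.00000000e+00,  0.00000000e+00,  0.00000000e+00,
         1.00000000e+00]])}
{'mtx': array([[460.2270061 ,   0.        , 258.99554177],
       [  0.        , 460.2270061 , 187.4869384 ],
       [  0.        ,   0.        ,   1.        ]]), 'world_to_cam': array([[-2.63507972e-03, -9.99867522e-01, -1.60622070e-02,
        -3.26375357e+01],
       [ 9.96685606e-01, -3.93199831e-03,  8.12547973e-02,
        -5.28788575e+02],
       [-8.13071894e-02, -1.57948577e-02,  9.96563928e-01,
        -1.31105492e+03],
       [ 0.00000000e+00,  0.00000000e+00,  0.00000000e+00,
         1.00000000e+00]])}
{'clock': 0.1, 'joints': array([-1.29079840e+00,  4.86527230e-02,  9.77208060e-02,  1.62199790e+00,
       -2.26878223e-05,  1.44299405e+00]), 'joint_velocities': array([ 7.35242069e-04, -6.48566335e-04,  3.06108958e-03, -3.93453587e-04,
       -2.38797305e-03,  8.62253476e-05]), 'effort': array([ 3.96672607e-03, -3.39850938e+01,  3.20935786e+01,  1.58036489e-02,
       -7.90959098e-05,  7.99615776e-06]), 'tcp_pos': array([ 208.13993822, -481.76440945,  403.6293889 ]), 'eef_rot': array([-1.06279376e-03,  9.79283735e-01,  2.02490068e-01, -9.24096025e-05]), 'wrist_force': array([ 0.70132987, -0.09615008, -0.4171306 ]), 'moment': array([ 0.03573278, -0.05511831, -0.00074642]), 'grasp_force': 0.0, 'finger_gap': 85.28815338853781}
```

View pics/scene0.png

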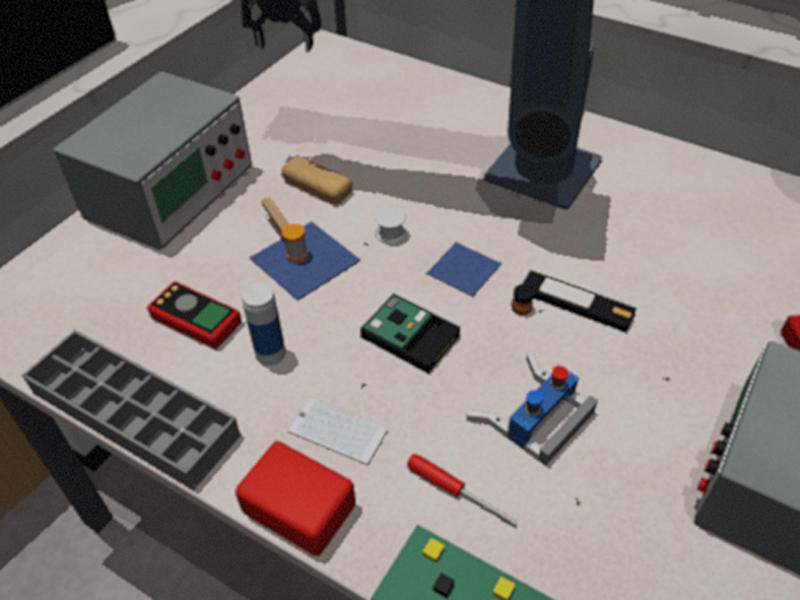

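View pics/top0.png

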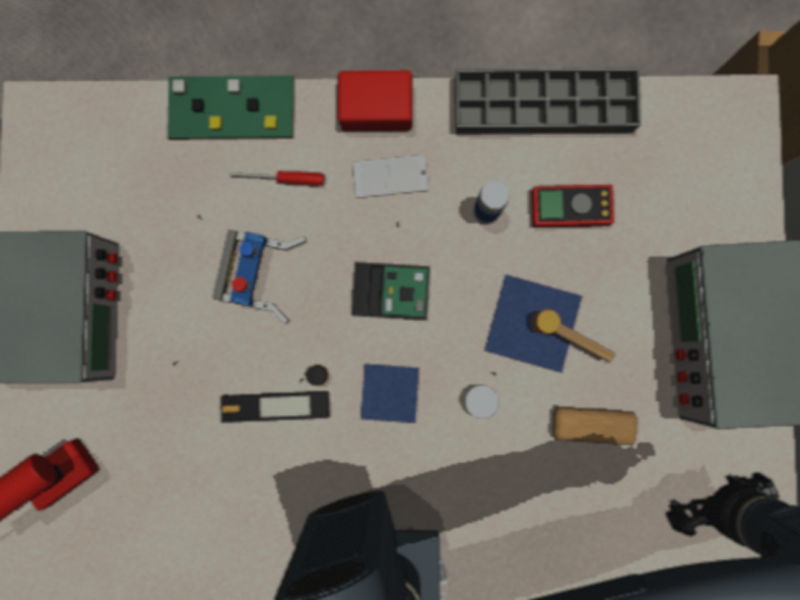

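The two pictures show these, in 800 px coordinates of the top view:
- **Mallet:** head at (547,322) on the large mat, whose centre is (533,322). The handle runs to (612,357).
- **Carrier:** (391,291), with its black and brass nose pointing left, towards the dock.
- **Dock:** (247,268), with the red cap at (240,284), the blue cap at (248,249) and the mouth facing right.
- **Look-alikes:** small blue mat (390,393), green board (230,107), battery pack (275,405), red box (375,100) and red connector (68,475).

```bash
cat > meas.py <<'E'
from h import *
def comp(m,P,lo=30,show=True):
    n,l,s,c=cv2.connectedComponentsWithStats(m.astype(np.uint8),connectivity=8)
    return [(s[i,4],c[i],l==i) for i in range(1,n) if s[i,4]>=lo]
def run(tag):
    for n in("scene","top"):
        z=np.load(f"{n}{tag}.npz");p,d=z["p"],z["d"];W=cloud(n,d);Z=W[...,2]
        h=cv2.cvtColor(p,cv2.COLOR_RGB2HSV);H,S,V=cv2.split(h)
        bench=(W[...,0]>200)&(W[...,0]<760)&(abs(W[...,1])<460)
        red=((H<8)|(H>172))&(S>150); blue=(H>100)&(H<125)&(S>110); orange=(H>9)&(H<24)&(S>120);
        for nm,m in dict(mat=blue&(Z<14),redcap=red&(Z>45),bluehi=blue&(Z>75),bridge=blue&(Z>48)&(Z<66),orange=orange&(Z>55),handle=(H>5)&(H<24)&(S>70)&(Z>25)&(Z<56),carrier=(Z>13)&(Z<36)&(V<255),green=(H>60)&(H<95)&(S>70)&(Z>12)&(Z<40)).items():
            for a,c,k in comp(m&bench,W,12):
                q=W[k];ctr=np.nanmedian(q,0)
                g=cv2.minAreaRect(q[:,:2].astype(np.float32))
                if nm=="carrier" and a<300: continue
                print(n,nm,a,"px",c.round(1),"med",ctr.round(1),"rect",np.round(g[0],1),np.round(g[1],1),round(g[2],1))
E
python3 -c "
from meas import *
run(0)
p=np.load('top0.npz')['p'];a=p[130:215,135:400,::-1];cv2.imwrite('pics/crop0.png',cv2.resize(a,None,fx=3,fy=3,interpolation=cv2.INTER_CUBIC))"
```

```text
scene mat 1381 px [195.6 168. ] med [ 490.  -257.1    5.5] rect [ 476.6 -269.4] [147.  146.9] 73.4
scene mat 775 px [296.6 171.9] med [348.9  -2.2   4. ] rect [346.2  -2.4] [ 98.8 100.2] 84.7
scene mat 13 px [330.5 282.5] med [639.2 243.3  12. ] rect [639.2 242. ] [21.   3.2] 77.3
scene redcap 73 px [358.  238.8] med [547.  261.2  88.6] rect [543.1 260.9] [24.1 20.8] 20.6
scene bluehi 145 px [169.3 210.7] med [ 704.3 -169.3   89.6] rect [ 700.8 -173. ] [15.7 43.6] 46.9
scene bluehi 94 px [342.  254.7] med [608.3 248.4  90.1] rect [605.8 247.4] [22.9 25.5] 69.3
scene bridge 81 px [171.  219.1] med [ 705.  -170.    57.4] rect [ 700.5 -173.2] [16.2 43.5] 47.6
scene bridge 464 px [346.5 258.6] med [588.7 256.9  57.8] rect [574.7 254.1] [ 36.1 134.4] 77.8
scene orange 133 px [187.3 148.7] med [ 479.1 -285.7   66.6] rect [ 478.1 -287.4] [39.1 39.7] 31.5
scene handle 603 px [202.2 112.5] med [ 296.  -369.3   37.1] rect [ 289.3 -374.7] [149.5  62.5] 85.2
scene handle 141 px [175.6 136.7] med [ 438.9 -361.3   47.7] rect [ 435.9 -364. ] [96.1 18.9] 60.3
scene handle 74 px [106.6 188.3] med [ 6
[... 2140 characters left out ...]
6 -375. ] [146.5  58.7] 85.9
top carrier 881 px [365.  131.9] med [ 684.3 -338.3   33.1] rect [ 691.3 -345.2] [ 77.2 151.5] 0.3
top carrier 337 px [144.2 169.3] med [582.7 298.4  30.8] rect [581.8 295.8] [ 31.2 132. ] 78.0
top carrier 1442 px [250.8 185.6] med [533.  -15.7  24.4] rect [534.6  -5.9] [140.  100.6] 86.2
top carrier 1205 px [174.9 259.9] med [321.  207.4  19.3] rect [321.  208.7] [ 50.2 199.4] 2.4
top carrier 453 px [377.9 271.2] med [ 296.2 -366.1   32.9] rect [ 286.5 -376.5] [151.1  60.6] 86.0
top green 226 px [352.4 130.7] med [ 690.2 -303.3   35.9] rect [ 691.4 -304.6] [38.5 51.3] 88.9
top green 613 px [258.3 185.5] med [538.2 -31.6  24.6] rect [532.7 -32.7] [79.8 89.5] 86.2
```

View pics/crop0.png

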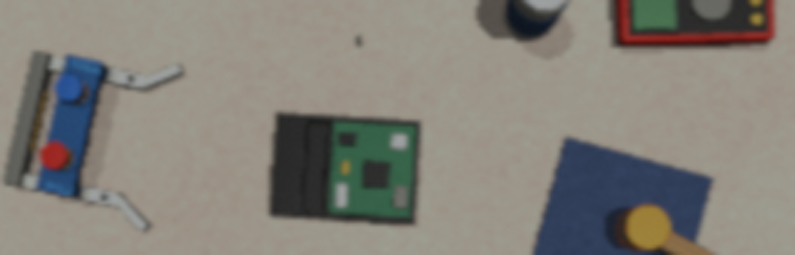

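The crop confirms the choice: carrier slot and nose face the dock, and the mat under the mallet measures about 147 mm (the other is about 99 mm).

- **Carrier:** (535,-6.4), yaw 86.2°.
- **Dock:** (573,252.5), yaw about 78.5°.
- **Mallet head:** (476,-287.5), handle direction 241°.

Next I move behind the carrier.

>>> apply_moves(steps=[0.32,0.371,-0.1,0,0,62.8,0.2,0.32,0.371,-0.1,0,0,62.8,0.2,0.32,0.371,-0.1,0,0,62.8,0.2,0.32,0.371,-0.1,0,0,62.8,0.2,0.32,0.371,-0.1,0,0,62.8,0.2,0.32,0.371,-0.1,0,0,62.8,0.2,0.32,0.371,-0.1,0,0,62.8,0.2,0.32,0.371,-0.1,0,0,62.8,0.2,0.32,0.371,-0.1,0,0,62.8,0.2,0.32,0.371,-0.1,0,0,62.8,0.2])

```text
clock: 0.93
tcp_pos: [475.6, -170.8, 320.6]
eef_rot: [-0.0, 0.729, 0.684, -0.0]
wrist_force: [-0.2, -0.6, -0.2]
finger_gap: 51.3
grasp_force: 0.0
```

>>> apply_moves(steps=[0.052,0.058,-0.04,0,0,0,0.2,0.052,0.058,-0.08,0,0,0,0.2,0.052,0.058,-0.12,0,0,0,0.2,0.052,0.058,-0.135,0,0,0,0.2,0.052,0.058,-0.135,0,0,0,0.2,0.052,0.058,-0.135,0,0,0,0.2])

```text
clock: 1.43
tcp_pos: [524.6, -113.6, 182.7]
eef_rot: [-0.004, 0.73, 0.683, -0.002]
wrist_force: [0.1, -0.2, 1.6]
finger_gap: 51.1
grasp_force: 0.0
```

```bash
cat > look.py <<'E'
import sys
from meas import *
t=sys.argv[1];kw=sys.argv[2].split(",")
for n in("scene","top"):
    p,d=snap(n);np.savez(f"{n}{t}.npz",p=p,d=d)
    cv2.imwrite(f"pics/{n}{t}.png",p[...,::-1])
import io,contextlib
b=io.StringIO()
with contextlib.redirect_stdout(b): run(t)
for l in b.getvalue().split("\n"):
    if any(k in l.split()[1:2] for k in kw): print(l)
s=r.get_state();print(s["clock"],s["tcp_pos"],s["eef_rot"],s["joints"])
E
python3 look.py 1 carrier
```

```text
scene carrier 1033 px [371.3 191. ] med [324.9 215.5  19.9] rect [322.5 207.1] [ 55.6 200.5] 2.4
scene carrier 703 px [124.5 204.5] med [ 717.1 -318.8   32.1] rect [ 694.  -345.5] [ 77.6 153.4] 1.9
scene carrier 1540 px [261.3 210.8] med [541.4  -8.7  25. ] rect [535.8  -7.2] [142.7 106.2] 85.9
scene carrier 764 px [347.9 272.5] med [621.8 289.4  24.9] rect [578.1 238.5] [142.9 152.6] 77.8
scene carrier 357 px [280.  302.8] med [753.3 166.9  23.6] rect [748.1 179.4] [120.5  23.7] 89.9
top carrier 875 px [365.  131.8] med [ 686.7 -338.4   33. ] rect [ 691.8 -345.2] [ 77.  150.6] 0.9
top carrier 341 px [144.2 169.5] med [582.  298.7  30.6] rect [581.7 296.2] [ 31.8 132.3] 79.1
top carrier 1221 px [247.3 184.8] med [538.   -5.7  24.5] rect [534.7  -1. ] [131.  100.4] 86.1
top carrier 1202 px [175.  259.9] med [321.  207.   19.5] rect [321.  208.4] [ 50.2 200.9] 2.4
top carrier 463 px [377.4 271.6] med [ 293.  -366.    32.7] rect [ 286.2 -376.5] [150.2  60.9] 86.1
1.5333 [ 527.5179316  -115.46887001  188.28354049] [1.18396746e-03 7.30535389e-01 6.82873655e-01 4.64314225e-04] [-3.39627316e-01  1.50570674e-01 -2.25663263e-01  1.19203308e+00
 -2.68456859e-04  1.29858536e+00]
```

Run:
```python
import numpy as np
c=np.array([535,-6.5]);th=86.2;out=[]
e=lambda t:np.array([np.cos(np.radians(t)),np.sin(np.radians(t))])
D=81
def o(): 
    t=c-D*e(th); print(np.round(t,1),round(th,2),"c",c.round(1))
o()
for i in range(75//15): c=c+15*e(th); o()
for i in range(8): th-=7.7/16; c=c+8*e(th); th-=7.7/16; o()
d=np.array([573,252.5]);u=e(78.5);v=np.array([-u[1],u[0]])
print("dock al/lat",(c-d)@u,(c-d)@v, "home tool",d-29*u-D*u)
```

```text
[529.6 -87.3] 86.2 c [535.   -6.5]
[530.6 -72.4] 86.2 c [536.    8.5]
[531.6 -57.4] 86.2 c [537.   23.4]
[532.6 -42.4] 86.2 c [538.   38.4]
[533.6 -27.5] 86.2 c [539.   53.4]
[534.6 -12.5] 86.2 c [540.   68.3]
[533.8  -4.4] 85.24 c [540.6  76.3]
[533.2   3.7] 84.27 c [541.3  84.3]
[532.7  11.8] 83.31 c [542.2  92.2]
[532.4  19.9] 82.35 c [543.2 100.2]
[532.2  28. ] 81.39 c [544.3 108.1]
[532.1  36.1] 80.42 c [545.6 116. ]
[532.1  44.2] 79.46 c [547.  123.9]
[532.3  52.3] 78.5 c [548.5 131.7]
dock al/lat -123.24446403658509 -0.056119183121364935 home tool [551.06952721 144.70828249]
```

>>> apply_moves(steps=[0.001,0.002,-0.006,0,0,0,0.2,0.0015,0.004,-0.011,0,0,0,0.2,0.002,0.01,-0.011,0,0,0,0.2,0.002,0.018,-0.011,0,0,0,0.2,0.002,0.026,-0.011,0,0,0,0.2,0.0022,0.032,-0.011,0,0,0,0.2,0.0025,0.036,-0.011,0,0,0,0.2,0.003,0.04,-0.011,0,0,0,0.2])

```text
clock: 2.2
tcp_pos: [530.1, -74.7, 176.1]
eef_rot: [0.001, 0.73, 0.683, -0.0]
wrist_force: [-0.8, -4.8, 2.5]
finger_gap: 51.4
grasp_force: 1.9
```

>>> apply_moves(steps=[0.0005,0.006,0,0,0,0,0.2,0.001,0.013,0,0,0,0,0.2,0.0014,0.02,0,0,0,0,0.2,0.0019,0.027,0,0,0,0,0.2,0.0023,0.034,0,0,0,0,0.2,0.0028,0.041,0,0,0,0,0.2,0.0033,0.048,0,0,0,0,0.2,0.0038,0.055,0,0,0,0,0.2,0.0042,0.06,0,0,0,0,0.2,0.0042,0.062,0,0,0,0,0.2])

```text
clock: 3.03
tcp_pos: [534.0, -11.8, 175.2]
eef_rot: [-0.0, 0.73, 0.683, 0.0]
wrist_force: [1.0, -4.4, 2.7]
finger_gap: 51.3
grasp_force: 2.0
```

```bash
python3 look.py 2 carrier,green | grep -v "y 1202\|321\."
```

```text
scene carrier 318 px [203.3 118.5] med [ 312.6 -350.3   27.4] rect [ 309.5 -370.3] [ 61.6 153. ] 16.5
scene carrier 1029 px [371.3 191. ] med [324.7 215.3  20.1] rect [322.6 207.6] [ 55.1 199.7] 1.7
scene carrier 776 px [124.  202.2] med [ 712.1 -333.9   32.7] rect [ 694. -344.] [ 77.8 154.3] 1.5
scene carrier 1710 px [284.8 222.7] med [545.7  64.4  25. ] rect [539.8  59. ] [162.4 105.5] 86.6
scene carrier 756 px [347.7 272.6] med [622.8 289.2  23.9] rect [579.6 238. ] [143.1 149. ] 78.3
scene carrier 415 px [284.7 305.9] med [754.4 173.5  22.9] rect [748.  208.7] [ 23.9 178.8] 0.0
scene green 246 px [134.3 202. ] med [ 693. -305.   37.] rect [ 691.1 -306.3] [49.  55.1] 89.8
scene green 622 px [278.  218.9] med [546.5  47.2  25.6] rect [538.8  43.7] [86.9 94.3] 86.4
top carrier 887 px [365.1 131.8] med [ 686.6 -338.6   33.1] rect [ 691.8 -345.2] [ 77.7 151.6] 0.5
top carrier 334 px [144.1 170. ] med [580.  298.9  30.2] rect [581.8 296.1] [ 29.8 131.8] 78.2
top carrier 443 px [205.9 182.5] med [544.9 121.9  23.2] rect [541.8 112.3] [58.5 99.7] 85.1
top carrier 551 px [378.4 271.5] med [ 290.6 -369.1   33.5] rect [ 286.6 -376.1] [149.2  60.8] 85.7
top green 229 px [352.5 130.6] med [ 690.1 -303.8   35.6] rect [ 691.4 -304.6] [38.5 51.8] 88.4
3.1333 [533.89499778 -11.88421128 174.99584436] [-8.79145143e-04  7.30030151e-01  6.83414177e-01  5.17326314e-04] [-0.14836994  0.14946528 -0.25490122  1.16716552  0.00190285  1.48836261]
```

>>> apply_moves(steps=[-0.0008,0.008,0,0,0,-0.96,0.2,-0.0014,0.016,0,0,0,-1.93,0.2,-0.0019,0.024,0,0,0,-2.89,0.2,-0.0022,0.032,0,0,0,-3.85,0.2,-0.0024,0.04,0,0,0,-4.81,0.2,-0.0025,0.048,0,0,0,-5.78,0.2,-0.0025,0.056,0,0,0,-6.74,0.2,-0.0023,0.062,0,0,0,-7.4,0.2,-0.0022,0.065,0,0,0,-7.7,0.2,-0.0022,0.065,0,0,0,-7.7,0.2])

```text
clock: 3.97
tcp_pos: [531.4, 52.9, 174.8]
eef_rot: [-0.001, 0.774, 0.633, -0.0]
wrist_force: [-0.2, -0.5, 0.3]
finger_gap: 51.1
grasp_force: 0.4
```

```bash
python3 look.py 3 carrier,green | grep -v "y 1202\|321\."; python3 -c "
import cv2;a=cv2.imread('pics/top3.png')[110:230,110:290];b=cv2.imread('pics/scene3.png')[190:310,230:410]
cv2.imwrite('pics/c3.png',cv2.resize(cv2.hconcat([a,b]),None,fx=2.2,fy=2.2,interpolation=2))"
```

```text
scene carrier 328 px [202.8 118.5] med [ 312.7 -351.2   27.4] rect [ 309.3 -369.8] [ 55.7 152.2] 15.3
scene carrier 1019 px [371.2 190.8] med [324.8 214.9  20.2] rect [323.8 207.1] [ 56.  200.4] 3.1
scene carrier 808 px [124.6 202.4] med [ 711.7 -329.1   32.7] rect [ 693.4 -345.6] [ 79.4 153.9] 0.4
scene carrier 2673 px [319.  245.4] med [562.3 164.9  24.8] rect [558.9 175.9] [273.4 165.7] 78.5
scene carrier 406 px [284.9 305.9] med [754.3 173.7  22.6] rect [748.1 208.6] [179.   23.6] 90.0
scene green 250 px [134.4 202. ] med [ 693.5 -304.5   36.9] rect [ 692.6 -305.1] [53.9 46.3] 2.7
scene green 659 px [298.6 230.2] med [551.2 109.9  25.7] rect [544.4 108.6] [85.3 96.2] 79.3
top carrier 868 px [366.1 131.8] med [ 684.5 -341.7   33. ] rect [ 691.7 -344.5] [ 77.1 150.6] 0.6
top carrier 346 px [144.3 169.2] med [583.2 298.4  30.2] rect [581.5 295.1] [ 30.7 131.5] 77.7
top carrier 526 px [179.  178.7] med [548.7 194.3  21.9] rect [557.9 204.4] [ 72.6 156.8] 79.5
top carrier 593 px [157.4 260.6] med [320.7 257.9  19.3] rect [318.8 257.1] [ 50.3 101.6] 2.4
top carrier 470 px [378.5 271.9] med [ 289.5 -366.6   32.7] rect [ 286.4 -376.4] [150.4  60.6] 86.0
top green 223 px [352.5 130.8] med [ 689.9 -305.3   36. ] rect [ 691.3 -304.9] [38.8 51.7] 87.9
4.0667 [531.51401218  52.6893755  174.77062093] [-1.21943314e-03  7.74354128e-01  6.32751224e-01  2.92712612e-04] [-0.02737157  0.15015064 -0.25460919  1.16718778  0.0022283   1.74401652]
```

View pics/c3.png

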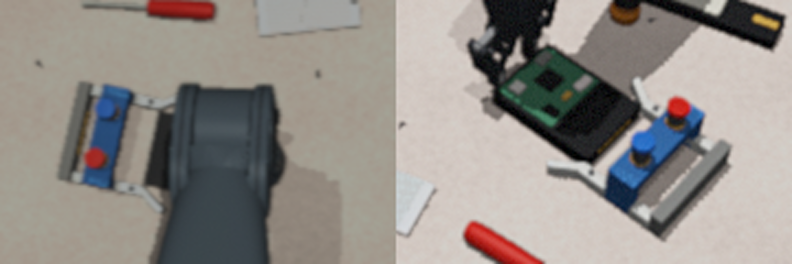

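The nose is in the mouth and centred: brass edge at (620,130) in the crop, between the flared rails. I keep pushing straight along the dock axis.

>>> apply_moves(steps=[0.0016,0.008,0,0,0,0,0.2,0.0034,0.017,0,0,0,0,0.2,0.0052,0.026,0,0,0,0,0.2,0.007,0.035,0,0,0,0,0.2,0.0088,0.044,0,0,0,0,0.2,0.0106,0.053,0,0,0,0,0.2,0.0124,0.062,0,0,0,0,0.2,0.014,0.07,0,0,0,0,0.2,0.0156,0.077,0,0,0,0,0.2,0.0164,0.081,0,0,0,0,0.2])

```text
clock: 4.9
tcp_pos: [548.4, 134.3, 175.4]
eef_rot: [-0.0, 0.774, 0.633, 0.0]
wrist_force: [-1.5, -2.5, -0.4]
finger_gap: 51.2
grasp_force: 1.0
```

>>> apply_moves(steps=[0.0008,0.004,0,0,0,0,0.2,0.0014,0.007,0,0,0,0,0.2,0.0018,0.009,0,0,0,0,0.2,0.0022,0.011,0,0,0,0,0.2,0.0022,0.011,0,0,0,0,0.2])

```text
clock: 5.32
tcp_pos: [550.5, 144.4, 175.5]
eef_rot: [-0.0, 0.775, 0.632, 0.0]
wrist_force: [0.5, -1.7, -1.1]
finger_gap: 51.3
grasp_force: 0.5
```

Still no stop force, so I advance in small steps until it seats.

>>> apply_moves(steps=[0.0002,0.001,0,0,0,0,0.2,0.0004,0.002,0,0,0,0,0.2,0.0006,0.003,0,0,0,0,0.2,0.0006,0.003,0,0,0,0,0.2])

```text
clock: 5.65
tcp_pos: [550.8, 145.9, 175.5]
eef_rot: [0.001, 0.775, 0.632, -0.002]
wrist_force: [-1.3, -6.3, 1.7]
finger_gap: 51.0
grasp_force: 3.5
```

```bash
python3 look.py 4 redcap,green,bridge
```

```text
scene redcap 77 px [358.1 238.6] med [546.  261.5  88. ] rect [545.2 261.8] [24.2 21. ] 19.1
scene bridge 83 px [171.2 219.1] med [ 704.5 -168.8   57.7] rect [ 701.2 -172.1] [15.5 43.5] 48.6
scene bridge 477 px [346.1 258.7] med [591.3 256.5  57.5] rect [575.5 253.7] [ 36.6 133.9] 77.5
scene green 244 px [134.6 202. ] med [ 692.6 -304.    36.9] rect [ 692.3 -304.2] [52.6 47.4] 1.1
scene green 579 px [325.2 247.9] med [568.3 192.8  25.8] rect [560. 190.] [66.6 94. ] 80.0
top green 221 px [352.5 130.5] med [ 690.7 -304.    35.6] rect [ 691.3 -304.9] [39.1 50.5] 89.1
5.75 [550.77757235 145.80926596 175.51928912] [ 0.00136232  0.77497112  0.6319928  -0.0017333 ] [ 0.14213926  0.23789971 -0.1514089   1.18305204 -0.00412236  1.91548724]
```

>>> apply_moves(steps=[0.0002,0.001,0,0,0,0,0.2,0.0004,0.002,0,0,0,0,0.2,0.0006,0.003,0,0,0,0,0.2,0.0006,0.003,0,0,0,0,0.2])

```text
clock: 6.08
tcp_pos: [550.9, 147.0, 175.6]
eef_rot: [0.003, 0.775, 0.631, -0.004]
wrist_force: [-4.5, -12.1, 3.9]
finger_gap: 51.2
grasp_force: 6.8
```

>>> apply_moves(steps=[0.0002,0.001,0,0,0,0,0.2,0.0004,0.002,0,0,0,0,0.2,0.0006,0.003,0,0,0,0,0.2,0.0006,0.003,0,0,0,0,0.2])

```text
clock: 6.42
tcp_pos: [551.0, 148.2, 175.6]
eef_rot: [0.005, 0.776, 0.631, -0.007]
wrist_force: [-5.4, -19.8, 6.5]
finger_gap: 51.2
grasp_force: 10.2
```

>>> apply_moves(steps=[-0.006,-0.03,0,0,0,0,0.2,-0.006,-0.035,0.03,0,0,0,0.4,-0.006,-0.04,0.07,0,0,0,0.6,-0.008,-0.06,0.105,0,0,-2,1,-0.016,-0.1,0.12,0,0,-5,1,-0.024,-0.14,0.12,0,0,-8,1,-0.032,-0.18,0.12,0,0,-11,1,-0.04,-0.22,0.12,0,0,-14,1,-0.048,-0.26,0.12,0,0,-17,1,-0.056,-0.3,0.12,0,0,-17.5,1])

```text
clock: 7.25
tcp_pos: [496.0, -148.3, 296.3]
eef_rot: [0.0, 0.862, 0.507, 0.002]
wrist_force: [1.1, 0.4, -0.9]
finger_gap: 85.4
grasp_force: 0.0
```

```bash
python3 look.py 5 redcap,bluehi,green,bridge,carrier,orange,handle,mat; python3 -c "
import cv2;a=cv2.imread('pics/top5.png')[110:230,110:290];b=cv2.imread('pics/scene5.png')[190:310,250:430]
cv2.imwrite('pics/c5.png',cv2.resize(cv2.hconcat([a,b]),None,fx=2.2,fy=2.2,interpolation=2))"
```

```text
scene mat 1266 px [194.9 169.5] med [ 495.4 -252.3    5.7] rect [ 475.9 -270.4] [148.1 144.3] 73.5
scene mat 774 px [296.7 171.9] med [348.4  -2.4   3.7] rect [345.4  -2.5] [ 98.4 102. ] 86.7
scene redcap 71 px [358.  238.9] med [547.3 261.6  88.5] rect [545.6 261.1] [22.  22.2] 55.4
scene bluehi 144 px [169.5 210.6] med [ 703.8 -169.    89.1] rect [ 700.8 -173. ] [16.5 43.7] 46.9
scene bluehi 99 px [341.8 254.4] med [607.6 248.   90.3] rect [605.9 247.5] [24.7 23.5] 22.5
scene bridge 80 px [171.1 219.2] med [ 705.  -170.1   57.4] rect [ 701.  -172.4] [16.4 43.3] 50.8
scene bridge 476 px [346.1 258.7] med [591.7 256.5  57.7] rect [576.4 253.8] [ 36.4 131.3] 77.4
scene orange 12 px [204.7 114.2] med [ 528.  -169.1  270.8] rect [ 526.2 -170.7] [13.1  1.3] 53.0
scene orange 136 px [187.3 148.6] med [ 480.  -285.2   67. ] rect [ 518.9 -251.1] [149.1  40.1] 41.8
scene handle 320 px [193.9 109.7] med [ 299.8 -401.8   37.5] rect [ 290.8 -391.3] [105.7  56.2] 85.5
scene handle 141 px [175.7 136.6] med [ 439.4 -361.2   48.3] rect [ 436.7 -363.2] [96.4 18.9] 59.6
scene handle 77 px [106.8 188.
[... 2150 characters left out ...]
1 131.5] 78.6
top carrier 1246 px [178.2 176.8] med [559.9 200.2  24.2] rect [561.5 198.9] [ 86.7 164.9] 78.5
top carrier 1201 px [174.9 259.9] med [321.  207.4  19.3] rect [320.9 208.9] [ 50.3 200.5] 2.5
top carrier 326 px [374.5 267.1] med [ 304.6 -358.    32.6] rect [ 294.8 -375.2] [ 58.6 151.3] 3.4
top green 232 px [352.6 130.6] med [ 690.8 -305.2   35.9] rect [ 691.2 -306.1] [41.1 51.3] 88.5
top green 625 px [178.5 176. ] med [565.2 200.1  24.7] rect [561.6 199.3] [82.5 90.3] 78.2
7.35 [ 495.5933113  -151.73231768  296.12671144] [1.51465639e-03 8.63829793e-01 5.03781141e-01 5.97226486e-04] [-4.26323577e-01  3.19420870e-02 -1.33063592e-01  1.40262840e+00
 -7.76938667e-04  1.65932552e+00]
```

View pics/c5.png

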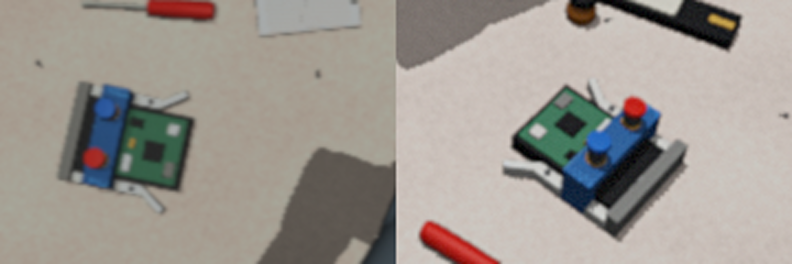

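The carrier is home: nose against the grey stop at (625,195) in the crop, yaw 78.2°. Next I go above the mallet handle.

>>> apply_moves(steps=[-0.01,-0.04,0,0,0,0.3,1,-0.02,-0.08,0,0,0,0.3,1,-0.03,-0.12,0,0,0,0.3,1,-0.0455,-0.16,0,0,0,0.3,1,-0.0455,-0.184,-0.02,0,0,0.3,1,-0.0455,-0.184,-0.05,0,0,0.3,1,-0.0455,-0.184,-0.06,0,0,0.3,1,-0.0455,-0.184,-0.06,0,0,0.3,1])

```text
clock: 8.02
tcp_pos: [449.7, -329.1, 231.6]
eef_rot: [-0.004, 0.86, 0.51, -0.0]
wrist_force: [-1.0, 0.4, -0.6]
finger_gap: 85.5
grasp_force: 0.0
```

```bash
python3 -c "
from h import *
s=r.get_state();print(s['tcp_pos'],s['eef_rot'])"
```

```text
[ 449.65992161 -329.09890581  231.55174934] [-4.06172354e-03  8.60417927e-01  5.09572718e-01 -3.71459868e-04]
```

>>> apply_moves(steps=[0,-0.003,-0.01,0,0,0,1,0,-0.003,-0.025,0,0,0,1,0,-0.003,-0.035,0,0,0,1,0,-0.003,-0.04,0,0,0,1,0,-0.003,-0.04,0,0,0,1,0,-0.003,-0.04,0,0,0,1,0,-0.003,-0.04,0,0,0,1])

```text
clock: 8.6
tcp_pos: [451.2, -333.9, 196.4]
eef_rot: [0.001, 0.86, 0.51, 0.0]
wrist_force: [-0.2, 0.1, 0.5]
finger_gap: 85.3
grasp_force: 0.0
```

```bash
python3 look.py 6 handle,orange
```

```text
scene orange 128 px [187.  148.8] med [ 480.7 -286.3   67.1] rect [ 476.6 -287.3] [38.  39.7] 17.6
scene handle 412 px [206.4 113.1] med [ 289.6 -347.9   37.5] rect [ 292.9 -373.1] [143.2  60.9] 86.1
scene handle 91 px [177.5 139.5] med [ 446.3 -350.2   47.6] rect [ 444.1 -348.2] [65.3 19.2] 61.0
scene handle 76 px [106.5 188.4] med [ 694.5 -401.9   36.5] rect [ 692.1 -403.8] [54.3 19.2] 1.1
scene handle 22 px [333.8 193.2] med [392.8 136.4  28.8] rect [392.7 130.8] [10.4 31.3] 5.3
top orange 170 px [350.  205.6] med [ 472.5 -288.    66.6] rect [ 473.8 -288.2] [39.9 36.5] 89.3
top handle 52 px [386.6 126.4] med [ 704.6 -403.1   35.3] rect [ 703.1 -403. ] [16.  34.1] 86.2
top handle 27 px [387.  135.8] med [ 675.5 -402.5   35. ] rect [ 676.6 -404.1] [14.3 15.8] 43.0
top handle 17 px [342.8 207. ] med [ 471.2 -271.4   37.5] rect [ 471.4 -273.8] [32.4  9. ] 12.3
top handle 24 px [357.5 210.9] med [ 459.  -313.3   47. ] rect [ 459.4 -313.7] [13.3 17. ] 54.7
top handle 224 px [400.5 275.2] med [ 277.  -432.1   36.4] rect [ 282.5 -429.7] [40.  59.8] 77.8
8.7 [ 451.20212065 -334.06995105  196.52813668] [9.64935270e-04 8.60394486e-01 5.09627610e-01 3.09545216e-04] [-7.56791839e-01  1.97431636e-01 -1.55006920e-01  1.21633202e+00
  6.31643213e-05  1.31529643e+00]
```

>>> apply_moves(steps=[0,-0.001,-0.003,0,0,0,1,0,-0.001,-0.003,0,0,0,0,0,-0.001,-0.003,0,0,0,-1,0,-0.001,-0.003,0,0,0,-1,0,-0.001,-0.003,0,0,0,-1,0,-0.001,-0.003,0,0,0,-1,0,-0.001,-0.003,0,0,0,-1,0,-0.001,-0.003,0,0,0,-1])

```text
clock: 9.37
tcp_pos: [450.7, -334.8, 192.5]
eef_rot: [-0.0, 0.86, 0.51, -0.0]
wrist_force: [-0.5, 0.4, 1.3]
finger_gap: 18.6
grasp_force: 59.8
```

>>> apply_moves(steps=[0,0,0.004,0,0,0,-1,0,0,0.015,0,0,0,-1,0,0,0.035,0,0,0,-1,0,0,0.06,0,0,0,-1,0,0,0.085,0,0,0,-1,0,0,0.1,0,0,0,-1,0,0,0.1,0,0,0,-1,0,0,0.1,0,0,0,-1])

```text
clock: 10.03
tcp_pos: [451.1, -335.1, 293.7]
eef_rot: [0.001, 0.86, 0.51, 0.0]
wrist_force: [-0.4, -0.5, -3.2]
finger_gap: 19.4
grasp_force: 59.4
```

```bash
sed -i 's/orange&(Z>55)/orange\&(Z>55)\&(Z<330)/' meas.py
cat > mal.py <<'E'
import sys
from meas import *
t=sys.argv[1]
for n in("scene","top"):
    p,d=snap(n);np.savez(f"{n}{t}.npz",p=p,d=d);cv2.imwrite(f"pics/{n}{t}.png",p[...,::-1])
    W=cloud(n,d);H,S,V=cv2.split(cv2.cvtColor(p,cv2.COLOR_RGB2HSV));Z=W[...,2]
    T=r.get_state();g=T["tcp_pos"]
    near=np.linalg.norm(W[...,:2]-g[:2],axis=-1)<170
    for a,c,k in comp((H>5)&(H<26)&(S>90)&(Z>45)&near&(Z<g[2]-60),W,15):
        q=W[k];zt=np.nanpercentile(q[:,2],90)
        print(n,a,c.round(0),"med",np.nanmedian(q,0).round(1),"z90",zt.round(1),"z10",np.nanpercentile(q[:,2],10).round(1))
    for a,c,k in comp((H>9)&(H<26)&(S>120)&near&(Z>g[2]-145)&(Z<g[2]-110),W,15):
        q=W[k];print(n,"top face",a,np.nanmean(q,0).round(1),np.round(cv2.minAreaRect(q[:,:2].astype(np.float32))[0],1))
    for nm,m in dict(red=((H<8)|(H>172))&(S>150)&(Z>55)&(Z<110),blue=(H>100)&(H<125)&(S>110)&(Z>62)&(Z<110)).items():
        for a,c,k in comp(m&(W[...,1]>200)&(W[...,1]<320),W,12):
            q=W[k];print(n,nm,a,np.nanmean(q,0).round(1),"zmed",np.nanmedian(q[:,2]).round(1))
print(T["clock"],g,T["eef_rot"],T["wrist_force"],T["finger_gap"],T["grasp_force"])
E
python3 mal.py 7
```

```text
scene 15 [188. 106.] med [ 423.  -307.4  169.9] z90 186.4 z10 165.6
scene 201 [181. 119.] med [ 475.2 -291.8  167.3] z90 170.2 z10 149.1
scene 36 [185. 139.] med [ 490.8 -277.8  114. ] z90 117.9 z10 109.4
scene top face 157 [ 477.9 -288.8  166.9] [ 466.6 -297. ]
scene red 72 [546.7 261.3  87.8] zmed 88.2
scene blue 100 [607.2 247.5  89.2] zmed 90.2
top 259 [357. 205.] med [ 470.9 -288.3  164.9] z90 168.3 z10 145.7
top top face 207 [ 473.7 -288.4  164.8] [ 472.  -289.1]
top red 67 [541.4 259.7  86.5] zmed 87.8
top blue 75 [603.4 246.2  87.6] zmed 89.7
10.1333 [ 450.29624485 -334.38310243  290.77079846] [-1.35127801e-03  8.60448510e-01  5.09535398e-01 -4.62948816e-04] [-0.48781973 -0.55618836 -3.98433025] 19.11574091810374 59.37353253364563
```

>>> apply_moves(steps=[0.004,0.025,0.01,0,0,0,-1,0.01,0.06,0.02,0,0,2,-1,0.016,0.1,0.03,0,0,4,-1,0.022,0.14,0.035,0,0,6,-1,0.028,0.18,0.035,0,0,8,-1,0.034,0.22,0.035,0,0,10,-1,0.04,0.26,0.035,0,0,12,-1,0.046,0.3,0.035,0,0,14,-1,0.052,0.34,0.035,0,0,15,-1,0.058,0.38,0.035,0,0,17.5,-1])

```text
clock: 10.97
tcp_pos: [507.8, 47.2, 325.0]
eef_rot: [-0.001, 0.773, 0.635, -0.002]
wrist_force: [0.1, -0.6, -2.9]
finger_gap: 19.2
grasp_force: 59.4
```

>>> apply_moves(steps=[0.006,0.04,0,0,0,0,-1,0.012,0.08,0,0,0,0,-1,0.018,0.115,0,0,0,0,-1,0.021,0.14,0,0,0,0,-1,0.023,0.155,0,0,0,0,-1,0.024,0.162,0,0,0,0,-1,0.024,0.162,0,0,0,0,-1,0.024,0.162,0,0,0,0,-1])

```text
clock: 11.63
tcp_pos: [532.3, 206.7, 325.8]
eef_rot: [-0.0, 0.773, 0.635, -0.002]
wrist_force: [-0.2, -0.7, -4.0]
finger_gap: 18.9
grasp_force: 59.4
```

```bash
python3 mal.py 8
```

```text
scene 122 [321. 188.] med [526.  144.9 180.7] z90 183.6 z10 174.4
scene 339 [360. 207.] med [544.8 252.6 198.6] z90 201.3 z10 180.1
scene 52 [360. 227.] med [558.8 265.2 146. ] z90 149.9 z10 141.8
scene top face 251 [546.  257.5 198.9] [545.1 254.9]
scene red 68 [546.6 261.8  87.1] zmed 87.2
scene blue 105 [606.8 247.3  89.3] zmed 90.3
top 212 [182. 185.] med [522.6 159.7 180.7] z90 183.6 z10 177.7
top blue 23 [607.3 251.6  90.5] zmed 90.1
11.7333 [532.6036592  205.95677375 326.71650572] [-2.86869817e-05  7.73417286e-01  6.33896598e-01 -8.96207004e-04] [ 0.39241685  0.70992508 -3.90530015] 18.739741715669116 59.41417336463928
```

The head is over the red pin but about 3.5 mm short in y. I centre it and give the first blow.

>>> apply_moves(steps=[0.0005,0.0035,0,0,0,0,-1,0.0005,0.0035,0,0,0,0,-1,0.0005,0.0035,-0.034,0,0,0,-1,0.0005,0.0035,-0.069,0,0,0,-1,0.0005,0.0035,-0.069,0,0,0,-1,0.0005,0.0035,-0.035,0,0,0,-1,0.0005,0.0035,0,0,0,0,-1,0.0005,0.0035,0,0,0,0,-1,0.0005,0.0035,0,0,0,0,-1])

```text
clock: 12.48
tcp_pos: [534.4, 210.6, 332.2]
eef_rot: [0.002, 0.773, 0.634, 0.004]
wrist_force: [1.0, -0.2, -3.7]
finger_gap: 19.0
grasp_force: 59.9
```

```bash
python3 mal.py 9
```

```text
scene 126 [322. 188.] med [529.3 149.7 186.1] z90 189.1 z10 178.7
scene 341 [361. 206.] med [548.9 256.4 206.5] z90 209.4 z10 186.3
scene 50 [362. 227.] med [564.  269.7 153.6] z90 156.7 z10 148.6
scene top face 254 [549.7 261.5 206.5] [547.5 261. ]
scene red 74 [545.  260.7  65.8] zmed 66.2
scene blue 102 [607.1 247.8  88.9] zmed 89.9
top 218 [181. 185.] med [523.8 162.4 183.1] z90 186.0 z10 179.8
12.5833 [533.18088596 210.39057967 327.76399683] [6.43764324e-05 7.73035040e-01 6.34363321e-01 1.07201773e-05] [-0.22419412  0.36314322 -4.54765562] 18.567395197349565 59.83887791633606
```

Red cap reads 66.2 mm, so it is home or within half a millimetre. One more brisk tap makes sure.

>>> apply_moves(steps=[-0.001,0,0,0,0,0,-1,-0.001,0,-0.036,0,0,0,-1,-0.001,0,-0.073,0,0,0,-1,-0.001,0,-0.073,0,0,0,-1,-0.001,0,-0.035,0,0,0,-1,-0.001,0,0,0,0,0,-1,-0.001,0,0,0,0,0,-1,-0.001,0,0,0,0,0,-1,-0.001,0,0,0,0,0,-1])

```text
clock: 13.33
tcp_pos: [532.0, 210.7, 327.3]
eef_rot: [-0.0, 0.773, 0.635, -0.0]
wrist_force: [0.1, 0.2, -3.7]
finger_gap: 19.4
grasp_force: 63.0
```

```bash
python3 mal.py 10
```

```text
scene 113 [322. 191.] med [526.7 150.  171.1] z90 175.7 z10 166.0
scene 322 [361. 203.] med [544.5 252.7 210.1] z90 213.9 z10 185.3
scene 55 [365. 224.] med [559.  275.8 159.4] z90 164.3 z10 156.0
scene top face 248 [544.7 255.4 209.4] [544.2 249.7]
scene red 74 [544.7 260.7  65.9] zmed 66.1
scene blue 101 [606.8 247.6  89.4] zmed 89.8
top 217 [181. 186.] med [521.  163.9 173.4] z90 178.4 z10 167.5
top blue 15 [606.2 254.5  91. ] zmed 91.0
13.4333 [531.59290771 210.54152699 325.43827207] [-0.00085395  0.77290212  0.63452196 -0.00185906] [-0.67543446 -0.13264222 -3.25177666] 19.062396289366948 63.00525784492493
```

Red is home (66.1 mm). The second tap pitched the mallet head up about 11° in the grip, so I tilt the tool to level it while moving over to the blue pin.

>>> apply_moves(steps=[0.015,0.004,0.01,-4,0.8,0,-1,0.035,0.008,0.01,-8,1.6,0,-1,0.055,0.013,0.005,-11.3,2.3,0,-1,0.068,0.016,0,-11.3,2.3,0,-1,0.068,0.016,0,-11.3,2.3,0,-1,0.068,0.016,0,-11.3,2.3,0,-1,0.068,0.016,0,-11.3,2.3,0,-1])

```text
clock: 14.02
tcp_pos: [599.5, 226.5, 326.2]
eef_rot: [0.063, 0.769, 0.631, -0.079]
wrist_force: [0.1, 0.3, -3.0]
finger_gap: 19.2
grasp_force: 62.9
```

```bash
cat > tilt.py <<'E'
import sys
from meas import *
t=sys.argv[1]
z=np.load(f"scene{t}.npz");p,d=z["p"],z["d"];W=cloud("scene",d);H,S,V=cv2.split(cv2.cvtColor(p,cv2.COLOR_RGB2HSV))
g=r.get_state()["tcp_pos"]
zt=float(sys.argv[2]);m=(H>9)&(H<26)&(S>120)&(abs(W[...,2]-zt)<12)&(np.linalg.norm(W[...,:2]-g[:2],axis=-1)<110)
m=cv2.erode(m.astype(np.uint8),np.ones((3,3)))>0
l=max(comp(m,W,15),key=lambda a:a[0])[2]
q=W[l];A=np.c_[q[:,:2]-q[:,:2].mean(0),np.ones(len(q))]
c,res,_,_=np.linalg.lstsq(A,q[:,2],rcond=None)
u=np.array([np.cos(np.radians(78.5)),np.sin(np.radians(78.5))])
print("face ctr",q.mean(0),"slope deg along, across",np.degrees(np.arctan(c[:2]@u)),np.degrees(np.arctan(c[:2]@[-u[1],u[0]])))
E
python3 mal.py 11; python3 tilt.py 11 199; python3 tilt.py 9 206; python3 tilt.py 10 209
```

```text
scene 185 [308. 203.] med [588.  144.1 186.5] z90 189.7 z10 181.4
scene 330 [345. 223.] med [607.2 243.5 202.3] z90 205.1 z10 183.8
scene 62 [344. 243.] med [620.  250.8 149.2] z90 152.1 z10 143.3
scene top face 245 [608.3 247.5 202.4] [606.6 245.9]
scene red 68 [544.7 261.2  65.7] zmed 66.0
scene blue 96 [607.8 248.3  89.4] zmed 90.4
top 271 [182. 161.] med [584.  159.3 186.6] z90 189.6 z10 183.3
top red 45 [539.7 258.8  65.4] zmed 65.7
14.1167 [599.51494178 226.46807771 327.56786105] [ 0.06314273  0.76900971  0.63128326 -0.07822088] [ 0.36020023 -0.35803575 -2.77548262] 19.200331860719007 62.85890221595764
face ctr [608.29055076 248.30163868 203.23501249] slope deg along, across -1.3961157449180386 0.9315790130216969
face ctr [550.47813547 262.24666996 207.70634592] slope deg along, across 0.8542474874684214 -0.7837742036779639
face ctr [545.53284079 257.29173961 211.59971819] slope deg along, across 8.601875899148308 1.8072819769390285
```

Level now, and within 1 mm of the blue cap. Same blow as the first one.

>>> apply_moves(steps=[0,0,0,0,0,0,-1,0,0,-0.036,0,0,0,-1,0,0,-0.0715,0,0,0,-1,0,0,-0.0715,0,0,0,-1,0,0,-0.036,0,0,0,-1,0,0,0,0,0,0,-1,0,0,0,0,0,0,-1,0,0,0,0,0,0,-1])

```text
clock: 14.78
tcp_pos: [600.9, 226.9, 333.5]
eef_rot: [0.065, 0.769, 0.631, -0.074]
wrist_force: [0.3, 0.2, -3.8]
finger_gap: 18.9
grasp_force: 63.1
```

```bash
python3 mal.py 12; python3 tilt.py 12 204
```

```text
scene 180 [307. 202.] med [590.5 143.1 192.9] z90 195.6 z10 187.8
scene 332 [345. 222.] med [610.2 244.1 210.7] z90 213.1 z10 191.6
scene 64 [344. 242.] med [623.7 250.7 157.4] z90 160.8 z10 152.3
scene top face 257 [611.3 247.7 210.3] [607.5 245.5]
scene red 72 [545.  260.8  65.6] zmed 65.9
scene blue 84 [606.2 246.8  65.9] zmed 66.1
top 273 [181. 160.] med [585.9 161.  189.9] z90 192.8 z10 186.2
top red 54 [541.  259.   65.1] zmed 64.9
14.8833 [600.05335734 226.67630592 328.59315723] [ 0.06352369  0.76906471  0.63129465 -0.07727405] [ 0.1381306   0.08075746 -3.59699653] 18.99168247686462 63.14167141914368
face ctr [611.84993919 248.36974239 211.51238057] slope deg along, across -1.4280327896774463 -0.24781661395837565
```

Both caps read 66 mm. I carry the mallet back towards the mat, then check the pins unobstructed.

>>> apply_moves(steps=[-0.005,-0.02,0,0,0,-1,-1,-0.015,-0.057,0,0,0,-3,-1,-0.026,-0.097,0,0,0,-5,-1,-0.036,-0.137,0,0,0,-7,-1,-0.047,-0.177,0,0,0,-9,-1,-0.058,-0.217,0,0,0,-11,-1,-0.068,-0.257,0,0,0,-13,-1,-0.078,-0.297,0,0,0,-15,-1,-0.089,-0.337,0,0,0,-17,-1,-0.099,-0.377,0,0,0,-17.7,-1])

```text
clock: 15.72
tcp_pos: [499.5, -151.7, 325.7]
eef_rot: [0.049, 0.857, 0.505, -0.088]
wrist_force: [1.2, -0.2, -3.2]
finger_gap: 19.2
grasp_force: 63.0
```

>>> apply_moves(steps=[-0.01,-0.038,0,0,0,0,-1,-0.02,-0.075,0,0,0,0,-1,-0.028,-0.108,0,0,0,0,-1,-0.034,-0.13,0,0,0,0,-1,-0.037,-0.142,-0.02,1,-0.5,0,-1,-0.038,-0.147,-0.04,1.5,-0.8,0,-1,-0.038,-0.147,-0.06,1.5,-0.8,0,-1,-0.038,-0.147,-0.07,1.5,-0.8,0,-1,-0.038,-0.147,-0.07,1.5,-0.8,0,-1])

```text
clock: 16.47
tcp_pos: [461.3, -295.9, 252.4]
eef_rot: [0.038, 0.858, 0.506, -0.076]
wrist_force: [0.4, 0.5, -3.3]
finger_gap: 18.8
grasp_force: 62.9
```

```bash
python3 mal.py 13; sed -i 's/78.5/60.8/g' tilt.py; python3 tilt.py 13 132;python3 -c "
import cv2;a=cv2.imread('pics/scene13.png')[70:200,130:310];b=cv2.imread('pics/scene13.png')[190:320,250:430]
cv2.imwrite('pics/c13.png',cv2.resize(cv2.hconcat([a,b]),None,fx=2.2,fy=2.2,interpolation=2))"
```

```text
scene 17 [202. 113.] med [ 411.5 -274.5  152.4] z90 166.9 z10 140.8
scene 177 [188. 131.] med [ 472.9 -274.6  130.3] z90 133.7 z10 111.8
scene 42 [192. 150.] med [ 488.7 -260.4   77.2] z90 82.0 z10 72.8
scene top face 139 [ 476.  -272.   130.2] [ 465.8 -279.2]
scene red 72 [544.4 260.6  65.5] zmed 65.8
scene blue 85 [606.3 246.6  65.9] zmed 66.0
top 68 [343. 205.] med [ 472.3 -258.   131.7] z90 135.6 z10 91.4
top top face 48 [ 473.5 -259.4  132.9] [ 473.7 -259.9]
top red 58 [541.5 259.1  65.2] zmed 65.2
top blue 62 [604.  247.2  65.9] zmed 66.0
16.5667 [ 462.8774587  -296.67675434  256.56162668] [ 0.04181118  0.85798112  0.50650092 -0.07467959] [ 0.22004444 -1.63645403 -2.53903459] 18.746977907571477 62.864617109298706
face ctr [ 477.29806396 -271.31185474  131.4378503 ] slope deg along, across -1.1124968508384063 -0.3121689809464818
```

View pics/c13.png

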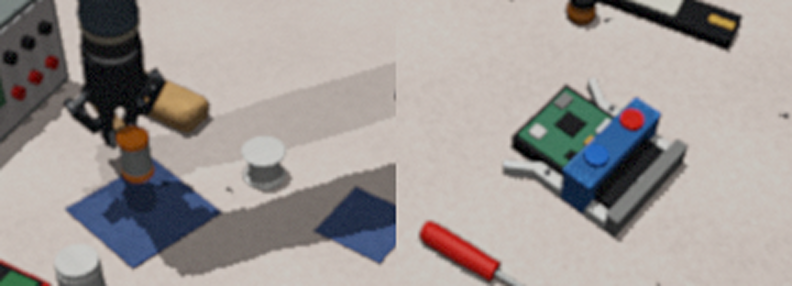

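Both caps sit on the bridge, at (631,118) and (597,155) in the crop, and the mallet hangs upright over its mat. I lower it.

>>> apply_moves(steps=[0,-0.008,-0.01,0,0,0,-1,0,-0.008,-0.025,0,0,0,-1,0,-0.008,-0.04,0,0,0,-1,0,-0.008,-0.05,0,0,0,-1,0,-0.008,-0.055,0,0,0,-1,0,-0.008,-0.055,0,0,0,-1,0,-0.008,-0.055,0,0,0,-1,0,-0.008,-0.055,0,0,0,-1])

```text
clock: 17.23
tcp_pos: [463.8, -305.7, 203.6]
eef_rot: [0.044, 0.858, 0.506, -0.074]
wrist_force: [0.6, -0.8, -2.0]
finger_gap: 18.9
grasp_force: 63.0
```

```bash
python3 mal.py 14; python3 tilt.py 7 166; python3 tilt.py 14 75; python3 tilt.py 5 67
```

```text
scene 178 [186. 144.] med [ 476.7 -286.1   81.1] z90 84.8 z10 63.6
scene top face 136 [ 479.7 -282.5   81.3] [ 470.8 -289.7]
scene red 71 [544.9 260.8  66. ] zmed 66.0
scene blue 87 [606.3 247.1  66. ] zmed 66.1
top 52 [344. 205.] med [ 474.6 -268.7   81.1] z90 84.9 z10 60.9
top top face 45 [ 476.2 -269.    81.2] [ 476.2 -269.6]
top red 58 [541.5 259.1  65.2] zmed 64.8
top blue 67 [604.1 247.3  65.6] zmed 65.4
17.3333 [ 463.77327561 -305.6805175   203.67495872] [ 0.04405933  0.85815946  0.50614244 -0.07376281] [-0.43614955  0.25422826 -2.83315627] 18.998589999586077 62.999993562698364
face ctr [ 479.59913365 -286.76963822  168.17657836] slope deg along, across -1.3214426039827325 -0.12156117991324367
face ctr [ 480.48177832 -281.34068374   82.32735902] slope deg along, across -0.1065818423665341 -2.1754083535164495
face ctr [ 479.70793742 -285.69587937   67.08567695] slope deg along, across -0.8823207907538307 -0.6035809159420292
```

>>> apply_moves(steps=[0,0,-0.004,0,0,0,-1,0,0,-0.008,0,0,0,-1,0,0,-0.012,0,0,0,-1,0,0,-0.013,0,0,0,-1,0,0,-0.014,0,0,0,-1,0,0,-0.014,0,0,0,-1,0,0,-0.014,0,0,0,-1])

```text
clock: 17.92
tcp_pos: [463.2, -305.3, 188.5]
eef_rot: [0.043, 0.858, 0.506, -0.074]
wrist_force: [0.6, 0.4, -1.7]
finger_gap: 19.0
grasp_force: 63.3
```

>>> apply_moves(steps=[0,0,-0.001,0,0,0,-1,0,0,-0.0015,0,0,0,-1,0,0,-0.002,0,0,0,-1,0,0,-0.002,0,0,0,-1])

```text
clock: 18.25
tcp_pos: [463.2, -305.4, 188.2]
eef_rot: [0.043, 0.858, 0.506, -0.074]
wrist_force: [-4.5, 2.5, 6.7]
finger_gap: 19.1
grasp_force: 64.5
```

>>> apply_moves(steps=[0,0,0.001,0,0,0,-0.5,0,0,0.001,0,0,0,-0.3,0,0,0.001,0,0,0,0,0,0,0.001,0,0,0,0.5,0,0,0.001,0,0,0,1,0,0,0.001,0,0,0,1,0,0,0.001,0,0,0,1])

```text
clock: 18.83
tcp_pos: [463.2, -305.3, 187.2]
eef_rot: [0.043, 0.858, 0.506, -0.074]
wrist_force: [-0.5, -0.2, -0.0]
finger_gap: 85.3
grasp_force: 0.0
```

```bash
python3 mal.py 15; python3 tilt.py 15 67
```

```text
scene 188 [186. 147.] med [ 475.3 -286.9   65.6] z90 69.9 z10 47.8
scene top face 133 [ 480.1 -281.2   66.2] [ 469.9 -289.5]
scene red 71 [544.6 260.8  65.8] zmed 65.9
scene blue 85 [606.6 247.1  66. ] zmed 66.2
top 47 [343. 205.] med [ 475.  -267.7   65.1] z90 70.0 z10 59.0
top top face 42 [ 476.5 -268.2   65.7] [ 477.1 -268.6]
top red 57 [541.7 259.3  65. ] zmed 65.1
top blue 54 [603.7 247.3  65.7] zmed 65.5
18.9333 [ 463.25594281 -305.30741795  187.28399412] [ 0.04289713  0.85816034  0.50617914 -0.07418453] [-0.70541941 -0.21490927  0.35244769] 85.42940130633727 0.0
face ctr [ 481.0506629  -279.58034326   67.50827447] slope deg along, across 1.612951227985778 0.6437538321863883
```

>>> apply_moves(steps=[0,0,0.01,0,0,0,1,0,0,0.03,0,0,0,1,0,0,0.06,0,0,0,1,0,0,0.1,0,0,0,1,0,0,0.14,0,0,0,1,-0.03,0,0.17,0,0,0,1,-0.06,0,0.19,0,0,0,1,-0.1,0,0.2,0,0,0,1,-0.13,0,0.2,0,0,0,1,-0.13,0,0.2,0,0,0,1])

```text
clock: 19.77
tcp_pos: [329.6, -304.8, 389.8]
eef_rot: [0.044, 0.859, 0.505, -0.075]
wrist_force: [0.2, -0.4, -0.4]
finger_gap: 85.2
grasp_force: 0.0
```

```bash
python3 look.py 16 orange,handle,redcap,mat,green,carrier | grep -v "748\|320\.\|322\."; python3 -c "
import cv2;a=cv2.imread('pics/scene16.png');cv2.imwrite('pics/s16.png',cv2.resize(a,(760,570),interpolation=2))"
```

```text
scene mat 1354 px [195.4 168.1] med [ 491.  -256.1    5.4] rect [ 475.  -269.2] [145.3 148.1] 73.3
scene mat 776 px [296.7 171.8] med [347.3  -1.9   3.9] rect [347.1  -3.5] [97.1 99.3] 85.4
scene mat 17 px [329.3 281.7] med [637.6 237.9  10.5] rect [638.1 239.3] [27.5  3. ] 76.5
scene redcap 72 px [356.7 243.9] med [545.8 260.3  66. ] rect [543.5 259.6] [24.  21.5] 20.8
scene orange 133 px [188.8 149.4] med [ 479.8 -280.4   66.8] rect [ 477.6 -281.9] [40.3 39.8] 47.3
scene handle 579 px [202.3 112.7] med [ 297.3 -367.5   37.3] rect [ 292.6 -373.6] [146.   61.9] 87.5
scene handle 140 px [177.3 137.3] med [ 440.  -354.4   48.8] rect [ 436.4 -357.7] [95.6 18.7] 61.7
scene handle 76 px [106.8 188.2] med [ 693.7 -401.1   36.9] rect [ 691.6 -402.7] [52.6 18.8] 3.3
scene handle 23 px [333.3 193. ] med [393.5 131.6  30. ] rect [391.  131.1] [10.2 30.3] 15.1
scene carrier 318 px [202.2 118.3] med [ 313.4 -356.5   26.8] rect [ 308.3 -370.1] [ 61.6 152.7] 16.6
scene carrier 575 px [126.  206.8] med [ 722.8 -304.6   30.8] rect [ 694.6 -343.6] [ 76.7 151.9] 1.5
scene carrier 2231 px [338.6 259.5]
[... 968 characters left out ...]
  46.5] rect [ 437.3 -349.8] [114.7  20.9] 60.8
top carrier 892 px [365.4 131.7] med [ 687.  -338.9   33. ] rect [ 691.5 -344.8] [ 77.4 150.9] 0.5
top carrier 464 px [145.4 169.7] med [580.6 294.8  27.5] rect [581.5 295.3] [ 30.5 131.6] 78.0
top carrier 1251 px [178.3 176.7] med [560.1 200.2  23.9] rect [561.5 199.1] [ 87.1 163.8] 77.3
top green 225 px [352.6 130.7] med [ 690.1 -305.1   35.8] rect [ 691.2 -306.1] [41.7 50.6] 88.8
top green 622 px [178.6 176. ] med [565.6 199.8  24.6] rect [561.8 199.6] [82.1 90.9] 78.4
19.8667 [ 332.47530934 -305.29475729  388.55021958] [ 0.04406402  0.85865344  0.50530293 -0.07376703] [-0.8404291  -0.17768858 -0.15191726  1.53867802 -0.1621235   1.2326432 ]
```

View pics/s16.png

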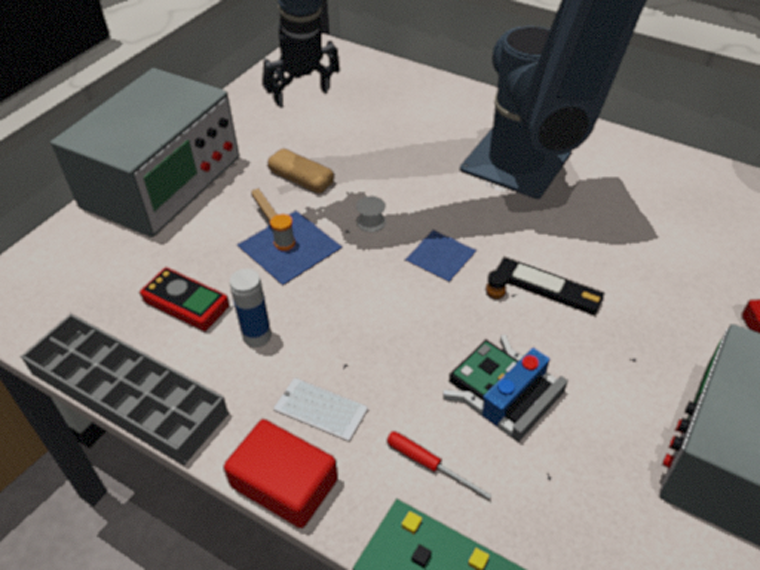

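The final picture shows the mallet standing on its mat at (283,235), the carrier home with both pins down at (520,378), and nothing else moved. I hand it in.

```bash
python3 -c "
from station import r
print(r.finish_job())"
```

```text
the job is handed in; nothing more can be done
None
```

I handed the job in at about 20 s: the carrier is home, red then blue pin read fully down at 66 mm (red got a second confirming tap), the mallet stands on its mat about 6 mm from where it started, and nothing else looked moved; no verdict was returned.

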